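Roll a conveyor roller into its V-cradle on the packing bench

TASK

Roll the grey conveyor roller along the bench and up the green ramp by pushing its side with your fingers, until it drops into the yellow V of the cradle and lies at rest there, square to the cradle and sticking out about equally at both ends. Do not pinch, lift or carry the roller, and leave the oranges, the tin and the tape sealer where they are. Finish with the hand clear of everything.

Things in the scene. Friction and masses are not known exactly. Their poses are not given: they have to be found in the camera images.
- roller: Loose grey plastic roller, black end bands, orange stripe: solid cylinder 50 mm thick, 200 mm long, plus a steel stub 12.6 mm thick, 12 mm long at each end; 0.3 to 0.6 kg; smooth (friction about 0.35), rolls freely. Origin mid-axis (25 mm above the bench at the start); own x along its length (its yaw gives that direction however far it has rolled).
- cradle: Fixed cradle, 150 mm wide along own y. Origin on the bench below a seated roller's axis, which lies along own y, 36 mm up, ends sticking out 25 mm each side when centred. The roller comes from own -x. At the start it lies on the bench, its axis 140 to 170 mm on the -x side of the origin, up to 15 mm off the middle line and 0.22 rad askew.
- cradle_crest (a point): Middle of the crest between green ramp and yellow V, 18.5 mm above the bench. In the cradle's axes: ramp rises from bench level at x = -109 mm to the crest at x = -19.4 mm; the V's near face then falls at 30 degrees to its bottom at x = 9 mm, 2 mm high. The seated roller's axis lies 7 mm lower than when passing the crest.
- cradle_stop (a point): Middle of the top edge of the V's far face, which rises at 60 degrees from the V's bottom as a stop: x = 40 mm in the cradle's axes, 56 mm above the bench.
- orange_a: Bystander: loose orange, 72 mm across, 60 mm high, origin at its underside.
- orange_b: Bystander: loose orange, 66 mm across, 55 mm high, origin at its underside.
- tin: Bystander: loose red grease tin, 64 mm across, 70 mm high, origin at its underside.
- sealer: Bystander: loose blue bag-neck tape sealer, foot 110 mm (own x) by 55 mm, 80 mm high, origin at the middle of its underside. The four bystanders stand about 150 mm apart in two pairs, some 0.25 m to either side of the cradle's middle line, in any order.
Mind the look-alikes: they are no part of the job. Of the things shaped like the roller, the grey one is meant.

How it is judged:
On the way:
1. the roller is rolled: it has turned at least 115 degrees about its length (angle between roller's own z axis and vertical above 2 rad), for 0.02 s.
At the end, for the whole second after the job is handed in: The roller lies at rest in the V: its axis within 6 mm of the seated line along the cradle's x, 31 to 40 mm above the bench, within 0.06 rad of the cradle's y axis, its middle within 30 mm of the cradle's middle; the four bystanders are within 25 mm of where they stood (x of roller in the frame of cradle between -0.006 and 0.006 m and y of roller in the frame of cradle between -0.03 and 0.03 m and z of roller in the frame of cradle between 0.031 and 0.04 m and angle between the x axis of roller and the y axis of cradle, either way round below 0.06 rad and linear speed of roller below 0.02 m/s and angular speed of roller below 0.4 rad/s and distance of each of orange_a, orange_b, tin, sealer from where it was at the start of the episode below 0.025 m); the robot touches nothing.
It fails at once if the roller is lifted or carried: its middle more than 49 mm above the bench anywhere (it passes the crest at about 44 mm), 42 mm over the ramp's lower half, or 34 mm before the ramp (height (world z) of roller above 0.049 m or (height (world z) of roller above 0.042 m and x of roller in the frame of cradle below -0.06 m) or (height (world z) of roller above 0.034 m and x of roller in the frame of cradle below -0.125 m)).
It fails at once if the roller is tipped or lifted by one end: its axis more than 20 degrees from level (angle between roller's own x axis and vertical below 1.22 rad).
It fails at once if a bystander (orange, tin or tape sealer) is pushed more than 25 mm away (distance of any of orange_a, orange_b, tin, sealer from where it was at the start of the episode above 0.025 m).
It also fails if it takes over 48 s, if anything falls off the work surface, if the arm or the gripper's body presses on something with over 40 N, if the wrist force passes 120 N, or if a joint passes its speed limit or range.

ROBOT

A 7-joint arm with a two-finger parallel gripper is mounted at the origin on the work surface. World frame = base frame: x ahead of the robot, y to its left, z up, the work surface at z = 0. Lengths are in m, angles in rad, forces in N, time in s.
With the tool pointing down it reaches from about 0.4 to 0.85 m from the base axis. Payload 4.5 kg.
Tool frame: the origin (TCP) lies on the centre line of the jaws, within the pads' length; the fingertips stand r.tip_extent ahead of it and the grasp point (between the pads) is the TCP (r.tip_extent is the distance from the TCP to the fingertips, in m); z points along the fingers, y is the line along which they close (so a half turn about z gives the same grasp; the last joint's range is limited). The gripper opens to 88 mm and grips with 3 to 60 N. Pads are 18 mm wide; open, the fingers measure 123 mm over their backs; the gripper's body (75 mm by 187 mm) begins 45 mm behind the grasp point.
Start: joints at [-1.23, 0.689, -0.195, 1.565, 0.157, 0.902, -0.215], TCP at [0.189, 0.596, 0.231] pointing down, gripper open.
Joint ranges: [-3.01, 3.01], [-0.46, 2.08], [-1.47, 1.51], [0.13, 2.56], [-1, 4.14], [0.04, 2.09], [-2.66, 2.66]. Speed limits (rad/s): [2.57, 2.57, 3.14, 3.14, 3.14, 3.14, 3.14].

INTERFACE

Orientations are given as a unit quaternion [x, y, z, w].
In Python, from plant import sensors, vision, finish_job, r gives the robot as it stands. The module is installed in compiled form; this text tells all that it offers.
- The arm moves only by the tool step_arm, never from a script. Its argument "steps" is a list of rows, each a list of 2 entries, a list of its own where there are three numbers: the shift along the tool's x, y, z in cm, then the turn, a rotation vector about the tool's x, y, z in degrees. A call has 1 to 12 rows; each row shifts and turns the commanded pose from where the row before left it, along the tool's axes as they then stand; what a row does not reach is not made up. A row lasts 1/8 s, in which the tool goes at most 62.5 mm and 10.7 degrees, less where a joint would pass 70% of its speed; a pose out of reach is approached as far as the arm can. A call with a gripper value outside its range is refused whole. "claw" is the opening, from -1 (shut) to 1 (fully open), set as the call begins (left out, the last holds). The fingers move at their own pace and stop on an object; "grip_force" is the grip in N (left out, the last holds). Time passes only in rows, so rows that do not move let the fingers close. It gives the time, the measured TCP pose, the force, the opening and the grip force at its end, in the units of the state.
- sensors.get_state(): the state, without advancing time (a new reading comes with each control period).
- vision.snapshot(name): name is "side" or "top"; returns a dict with "img" (420x560x3 uint8, red, green, blue), "fx", "fy", "cx", "cy" (pixels), "position" and "rotation" of the camera in the world. Camera axes: x right, y down, z forward; pixel columns grow to the right and rows downward; lengths in m; the calibration is good to about 2 mm. A picture is of the moment at which its call begins. There is no depth.
- finish_job(): hands the job in; it is judged then, once.
The state is a dict: "clock": time; "q": joint angles; "qd": joint speeds; "joint_torque": joint torques, N m; "tool_pos": TCP position; "eef_rot": TCP orientation; "contact_force": force on the tool from outside, world axes, zero at the start; "moment": the same for the moment, N m; "opening": opening from 0.0 (shut) to 1.0 (fully open); "finger_force": force on a finger pad.
Only numpy, scipy, OpenCV 4.12 (cv2) and the standard library are available. Lean on these libraries where they do the work, as an engineer would, in place of code of your own. Each camera call takes 0.05 s, during which the arm holds its last target. There are 200 camera calls.

## Working session

There is one attempt and no reset: what is moved stays moved. The work goes in short steps, Python scripts to look and compute and a tool call to move; the robot and the scene stay as the last step left them, time stands still between calls to the robot, and variables do not carry over. Pictures are saved under pics/ and viewed, at most 10 in all, crops included, and the job is handed in when it is done.

Besides the shell and the picture viewer there is one more tool, called as name(argument=value, ...) on one line, values as JSON. step_arm: Moves the arm, as the interface text tells. Its arguments: {"type":"object","properties":{"steps":{"type":"array"},"claw":{"type":"number"},"grip_force":{"type":"number"}},"required":["steps"]}

```bash
mkdir -p pics
cat > h.py <<'E'
import numpy as np, cv2
from plant import sensors, vision, r
def snap(n,f):
    s=vision.snapshot(n); cv2.imwrite('pics/'+f+'.png',cv2.cvtColor(s['img'],cv2.COLOR_RGB2BGR)); np.savez('pics/'+f,**{k:s[k] for k in('fx','fy','cx','cy','position','rotation')}); return s
def load(f): return np.load('pics/'+f+'.npz')
def px2w(s,u,v,z):
    d=np.array(s['rotation'])@np.array([(u-s['cx'])/s['fx'],(v-s['cy'])/s['fy'],1]); p=np.array(s['position']); return p+d*(z-p[2])/d[2]
def w2px(s,P):
    c=np.array(s['rotation']).T@(np.array(P)-s['position']); return s['fx']*c[0]/c[2]+s['cx'],s['fy']*c[1]/c[2]+s['cy']
E
python3 - <<'E'
from h import *
for n in('top','side'):
    s=snap(n,n+'0'); print(n,s['position'],s['rotation'],s['fx'])
st=sensors.get_state(); print(st['tool_pos'],st['eef_rot'],st['opening'],r.tip_extent,st['clock'])
from scipy.spatial.transform import Rotation as R
print(R.from_quat(st['eef_rot']).as_matrix())
E
```

```text
top [0.37419839 0.03089794 1.2610043 ] [-0.70465723  0.70521506 -0.05061747  0.05973084] 478.1350865184561
side [ 0.09176423 -0.4956161   0.66817858] [ 0.84576578 -0.32256974  0.14017211 -0.4012241 ] 429.8929322758081
[0.18863138 0.59527409 0.23061193] [ 1.52762447e-01  9.88262612e-01 -8.00224094e-04 -6.15377991e-05] 0.9978506191997798 0.019 0.1
[[-9.53327262e-01  3.01938732e-01 -3.66119394e-04]
 [ 3.01938929e-01  9.53325989e-01 -1.56286178e-03]
 [-1.22857370e-04 -1.60046444e-03 -9.99998712e-01]]
```

View pics/top0.png

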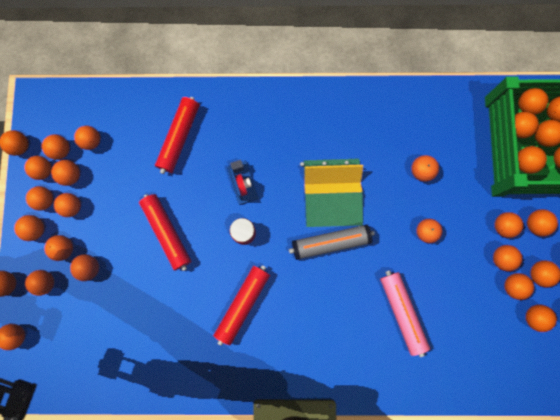

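View pics/side0.png

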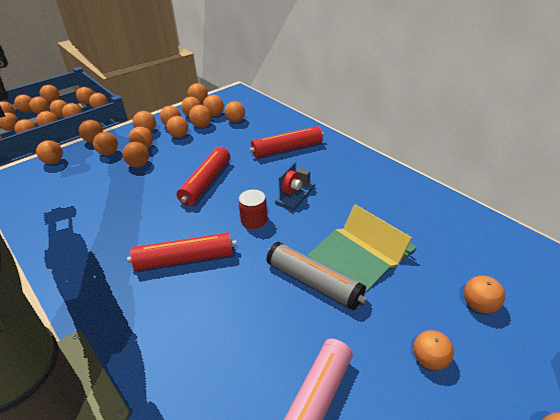

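The top view shows the roller-shaped things: red at (178,135), (165,232) and (242,305), pink at (405,313), and grey with black ends at (332,242). The grey one fits and lies in front of the cradle's green ramp at (333,208), with the yellow V at (333,178). I'll confirm this in an enlarged crop.

```bash
sed -i "s/^def load.*/from scipy.spatial.transform import Rotation as R\ndef load(f): return dict(np.load('\.\/pics\/'+f+'.npz'))/; s/np.array(s\['rotation'\])/R.from_quat(s['rotation']).as_matrix()/g" h.py
python3 -c "
import cv2
i=cv2.imread('pics/top0.png')[145:270,275:400];cv2.imwrite('pics/c0.png',cv2.resize(i,(600,600),interpolation=cv2.INTER_CUBIC))"
```

```text
(no output)
```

View pics/c0.png

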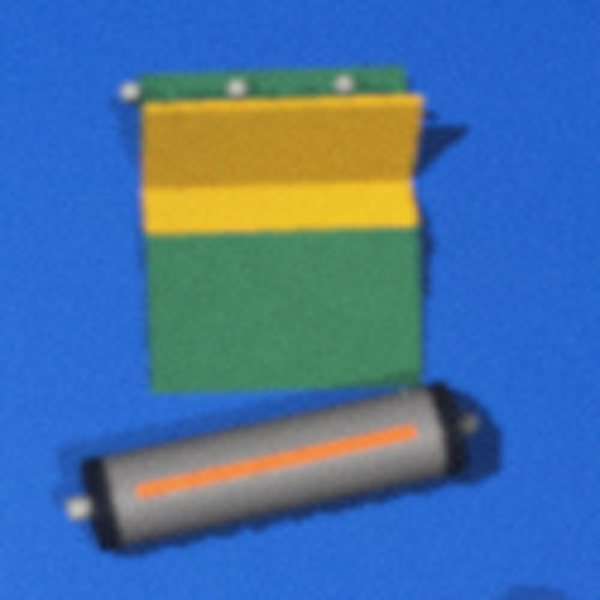

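```bash
cat > m.py <<'E'
from h import *
s=load('top0')
f=lambda u,v,z:px2w(s,275+(u+.5)/4.8-.5,145+(v+.5)/4.8-.5,z)[:2]
L={'foot':(f(152,392,0),f(422,386,0),-.109),'crest':(f(148,234,.0185),f(420,227,.0185),-.0194),'stop':(f(143,101,.056),f(424,94,.056),.040)}
for k,(a,b,x) in L.items():
    d=a-b; print(k,a,b,(a+b)/2,np.linalg.norm(d),'yaw',np.arctan2(-d[0],d[1]),x)
# cradle: own +y ~ world +y
d=sum((a-b) for a,b,_ in L.values()); yaw=np.arctan2(-d[0],d[1]); X=np.array([np.cos(yaw),np.sin(yaw)])
o=np.mean([(a+b)/2-x*X for a,b,x in L.values()],axis=0); print('cradle',o,yaw,[((a+b)/2-x*X) for a,b,x in L.values()])
a,b=f(78,508,.025),f(468,423,.025); d=a-b; m=(a+b)/2; Y=np.array([-X[1],X[0]])
print('roller',m,np.linalg.norm(d),np.arctan2(-d[0],d[1]),'rel',(m-o)@X,(m-o)@Y)
for n,(u,v,z) in dict(tin=(242,230,.07),oa=(426,168,.03),ob=(430,231,.03),seal=(241,180,.03)).items(): print(n,px2w(s,u,v,z))
E
python3 m.py
```

```text
foot [ 0.53862838 -0.03557274] [ 0.5417539  -0.18476583] [ 0.54019114 -0.11016928] 0.1492258277129938 yaw 0.020946435982610145 -0.109
crest [ 0.62403524 -0.03326439] [ 0.627608   -0.18298971] [ 0.62582162 -0.10812705] 0.14976793811266437 yaw 0.02385753537458583 -0.0194
stop [ 0.68964695 -0.02933689] [ 0.69304925 -0.18073403] [ 0.6913481  -0.10503546] 0.15143536736424199 yaw 0.022468953348856274 0.04
cradle [ 0.64857955 -0.10711649] 0.022426252203506997 [array([ 0.64916373, -0.10772503]), array([ 0.64521674, -0.10769202]), array([ 0.65135816, -0.10593243])]
roller [ 0.49534378 -0.09926901] 0.2158194733652351 0.21371116742668997 rel -0.1530212578553636 0.011281726698394775
tin [0.52029866 0.12944412 0.07      ]
oa [ 0.68905947 -0.35080431  0.03      ]
ob [ 0.52194472 -0.35295081  0.03      ]
seal [0.65803127 0.13685623 0.03      ]
```

The crop shows the grey roller with black bands. Its stubs are at (78,508) and (468,423), and it lies skewed before the ramp foot (152,392)–(422,386). Next I square the hand and cross to behind the roller, staying high.

step_arm(steps=[[[0,0,0],[0,0,-9.4]],[[0,0,0],[0,0,-9.4]],[[-4.4,-4,0],[0,0,0]],[[-4.4,-4,0],[0,0,0]],[[-4.4,-4,0],[0,0,0]],[[-4.4,-4,0],[0,0,0]],[[-4.4,-4,0],[0,0,0]],[[0,-4.5,0],[0,0,0]],[[0,-4.5,0],[0,0,0]],[[0,-4.5,0],[0,0,0]],[[0,-4.5,0],[0,0,0]],[[0,-4.5,0],[0,0,0]]], claw=1)

```text
clock: 1.6
tool_pos: [0.4176, 0.174, 0.2312]
eef_rot: [-0.011, 1.0, -0.0, -0.0]
contact_force: [0.9, 0.3, 0.1]
opening: 1.001
finger_force: 0.0
```

step_arm(steps=[[[-0.2,-4,0],[0,0,0]],[[0,-4,0],[0,0,0]],[[0,-4,0],[0,0,0]],[[0,-4,0],[0,0,0]],[[0,-4,0],[0,0,0]],[[0,-4,0],[0,0,0]],[[0,-4,0],[0,0,0]],[[0,0,4],[0,0,0]],[[0,0,4],[0,0,0]],[[0,0,4],[0,0,0]],[[0,0,0],[0,0,0]],[[0,0,0],[0,0,0]]])

```text
clock: 3.1
tool_pos: [0.4261, -0.1042, 0.1121]
eef_rot: [-0.011, 1.0, -0.0, 0.0]
contact_force: [-0.2, 0.8, 0.2]
opening: 0.999
finger_force: 0.0
```

```bash
cat > c.py <<'E'
from h import *
import sys
n=sys.argv[1]; s=snap('side','s'+n); t=snap('top','t'+n)
a=cv2.imread(f'pics/s{n}.png')[180:340,200:460]; b=cv2.imread(f'pics/t{n}.png')[130:290,260:410]
h=540; A=cv2.resize(a,(468,288),interpolation=cv2.INTER_CUBIC); B=cv2.resize(b,(270,288),interpolation=cv2.INTER_CUBIC)
cv2.imwrite(f'pics/v{n}.png',cv2.hconcat([A,B])); print(sensors.get_state()['tool_pos'],sensors.get_state()['contact_force'])
E
python3 c.py 1
```

```text
[ 0.42667263 -0.10438945  0.11266422] [ 0.22216238  0.39691675 -0.57905283]
```

View pics/v1.png

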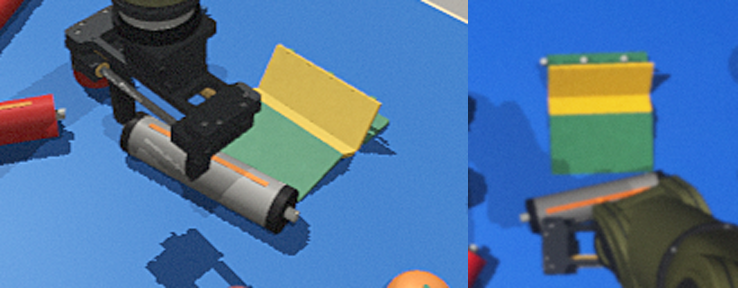

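The side view shows the hand above and behind the roller with the fingers clear, and the top view shows it centred. I'll descend and start pushing.

step_arm(steps=[[[0,0,2.5],[0,0,0]],[[0,0,2.5],[0,0,0]],[[0,0,2.4],[0,0,0]],[[0,0,0],[0,0,0]],[[-0.5,0,0],[0,0,0]],[[-0.5,0,0],[0,0,0]],[[-0.5,0,0],[0,0,0]],[[-0.5,0,0],[0,0,0]],[[-0.4,0,0],[0,0,0]],[[-0.4,0,0],[0,0,0]],[[-0.3,0,0],[0,0,0]],[[-0.3,0,0],[0,0,0]]])

```text
clock: 4.7
tool_pos: [0.4603, -0.1036, 0.0377]
eef_rot: [-0.011, 1.0, 0.0, -0.001]
contact_force: [-0.2, 0.6, -0.5]
opening: 0.999
finger_force: 0.0
```

```bash
python3 c.py 2
```

```text
[ 0.46068276 -0.10361066  0.03772972] [-0.17952854 -0.48577465  0.03352341]
```

View pics/v2.png

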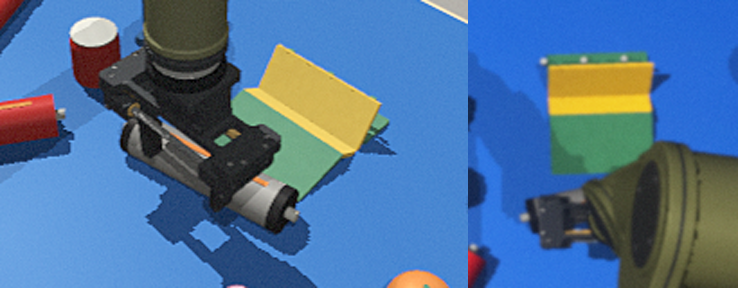

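The roller hasn't moved and the left finger is just behind it, so I keep going slowly.

step_arm(steps=[[[-0.3,0,0],[0,0,0]],[[-0.3,0,0],[0,0,0]],[[-0.3,0,0],[0,0,0]],[[-0.3,0,0],[0,0,0]],[[-0.3,0,0],[0,0,0]],[[-0.3,0,0],[0,0,0]],[[-0.3,0,0],[0,0,0]],[[-0.3,0,0],[0,0,0]],[[-0.3,0,0],[0,0,0]],[[-0.3,0,0],[0,0,0]],[[-0.3,0,0],[0,0,0]],[[-0.3,0,0],[0,0,0]]])

```text
clock: 6.3
tool_pos: [0.4999, -0.0961, 0.0416]
eef_rot: [-0.014, 1.0, 0.004, 0.004]
contact_force: [-5.2, 11.9, 41.5]
opening: 1.0
finger_force: 20.6
```

```bash
python3 c.py 3
```

```text
[ 0.50093609 -0.0958589   0.04169907] [-4.05596564 10.41018303 39.15118683]
```

View pics/v3.png

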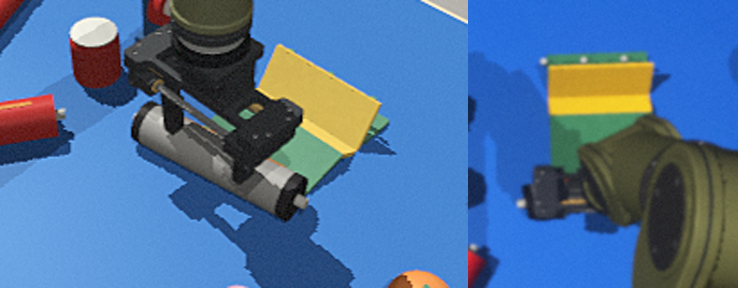

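```bash
cat > q.py <<'E'
from h import *
s=load('s3'); g=lambda u,v,z:px2w(s,200+u/1.8,180+v/1.8,z)
print('Rstub',g(302,201,.025),'Lend lower',g(137,135,.025))
def pr(P): u,v=w2px(s,P); return (u-200)*1.8,(v-180)*1.8
for y in(-.052,.052):
  for dx in (-.01,.01): print('tip',y,dx,pr([.501+dx,-.096+y,.0227]),pr([.501+dx,-.096+y,.045]))
for n in ('v2','v3'):
  i=cv2.imread(f'pics/{n}.png')[60:260,90:340]; cv2.imwrite(f'pics/{n}z.png',i)
a=[cv2.imread(f'pics/s{k}.png')[220:320,250:380] for k in(2,3)]
cv2.imwrite('pics/z.png',cv2.hconcat([cv2.resize(x,(400,308),interpolation=cv2.INTER_CUBIC) for x in a]))
st=sensors.get_state();print(R.from_quat(st['eef_rot']).as_matrix(),st['moment'])
E
python3 q.py
```

```text
Rstub [ 0.54048866 -0.19783429  0.025     ] Lend lower [ 0.47439014 -0.00899755  0.025     ]
tip -0.052 -0.01 (np.float64(234.38639294272252), np.float64(199.62159406731755)) (np.float64(235.36638676254924), np.float64(185.7494244858311))
tip -0.052 0.01 (np.float64(247.53032469519465), np.float64(189.66367358314983)) (np.float64(248.72933187657944), np.float64(175.7862702344437))
tip 0.052 -0.01 (np.float64(168.2378754984717), np.float64(145.82463862726357)) (np.float64(168.0548757769903), np.float64(132.0480858003987))
tip 0.052 0.01 (np.float64(181.21474769048578), np.float64(137.1567605354276)) (np.float64(181.24589382339803), np.float64(123.3953345971924))
[[-0.99954774 -0.0281163   0.01066679]
 [-0.02802365  0.99956907  0.00873754]
 [-0.01090787  0.00843467 -0.99990493]] [4.33953343 0.586806   0.28989079]
```

View pics/z.png

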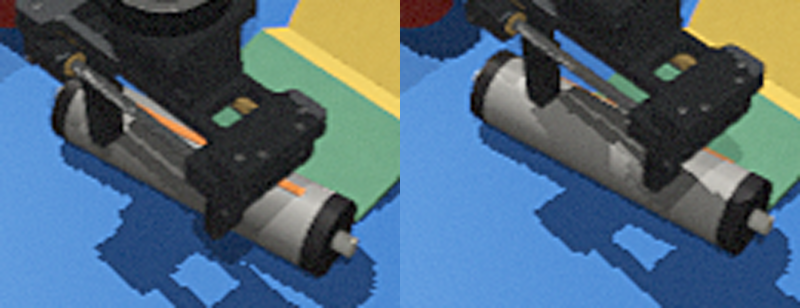

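```bash
cat > q.py <<'E'
from h import *
for k,p,obs in(('s2',[.4607,-.1036,.0377],None),('s3',[.501,-.096,.0417],None)):
  s=load(k)
  off=0 if k=='s2' else 400
  for y in(-.052,.052):
    for z in (-.019,.0,.02):
      u,v=w2px(s,[p[0]-.009,p[1]+y,p[2]+z]); print(k,y,z,round((u-250)*400/130+off),round((v-220)*3.08))
s=load('s3'); g=lambda u,v,z:px2w(s,250+(u-400)*130/400,220+v/3.08,z)
print(g(762,222,.025), 'Lbottom edge of end band',g(484,122,.0),g(735,253,.0), 'top', g(497,52,.05),g(757,172,.05))
print(sensors.get_state()['tool_pos'],r.tip_extent)
E
python3 q.py
```

```text
s2 -0.052 -0.019 210 265
s2 -0.052 0.0 211 245
s2 -0.052 0.02 212 223
s2 0.052 -0.019 96 167
s2 0.052 0.0 96 147
s2 0.052 0.02 95 126
s3 -0.052 -0.019 648 218
s3 -0.052 0.0 649 197
s3 -0.052 0.02 651 175
s3 0.052 -0.019 535 126
s3 0.052 0.0 535 106
s3 0.052 0.02 534 84
[ 0.5395622  -0.19831219  0.025     ] Lbottom edge of end band [ 0.48242487 -0.00205734  0.        ] [ 0.52598702 -0.19142598  0.        ] top [0.50130451 0.00404633 0.05      ] [ 0.54938748 -0.18271268  0.05      ]
[ 0.50093609 -0.0958589   0.04169907] 0.019
```

The picture shows the fingertips at (655,190) and (545,107), standing on top of the roller. They are about 20 mm higher than tip_extent implies, so I'll lift straight off, back away and check the true tip height.

step_arm(steps=[[[0,0,-0.5],[0,0,0]],[[0,0,-1],[0,0,0]],[[0,0,-2],[0,0,0]],[[0,0,-2],[0,0,0]],[[3,0,0],[0,0,0]],[[3,0,0],[0,0,0]],[[2,0,0],[0,0,0]],[[0,0,0],[0,0,0]]])

```text
clock: 7.4
tool_pos: [0.4147, -0.1054, 0.0929]
eef_rot: [-0.01, 1.0, -0.0, -0.002]
contact_force: [0.2, 0.3, 0.4]
opening: 1.002
finger_force: 0.0
```

```bash
cat > c2.py <<'E'
from h import *
import sys
n=sys.argv[1]; s=snap('side','s'+n); t=snap('top','t'+n)
a=cv2.imread(f'pics/s{n}.png')[190:330,220:395]; b=cv2.imread(f'pics/t{n}.png')[150:280,275:405]
cv2.imwrite(f'pics/v{n}.png',cv2.hconcat([cv2.resize(a,(500,400),interpolation=cv2.INTER_CUBIC),cv2.resize(b,(300,400)if 0 else (300,300),interpolation=cv2.INTER_CUBIC) if 0 else cv2.copyMakeBorder(cv2.resize(b,(300,300),interpolation=cv2.INTER_CUBIC),0,100,0,0,0)]))
st=sensors.get_state(); p=st['tool_pos']; M=R.from_quat(st['eef_rot']).as_matrix(); print(p,st['eef_rot'],st['contact_force'])
for y in(-.052,.052):
  for z in(.019,0):
    u,v=w2px(s,p+M@np.array([.009,y,z])); print(y,z,'side crop',(u-220)*500/175,(v-190)*400/140)
E
python3 c2.py 4
```

```text
[ 0.41763523 -0.10490052  0.09284603] [-1.04565659e-02  9.99945306e-01  6.13173560e-05  2.02816275e-04] [ 0.01569491 -0.30733597  1.09447755]
-0.052 0.019 side crop 234.7419971543247 314.18675021107885
-0.052 0 side crop 234.85700633630714 293.89558742705145
0.052 0.019 side crop 123.00036666775571 220.11683069356098
0.052 0 side crop 121.37700431889796 199.92373804650146
```

View pics/v4.png

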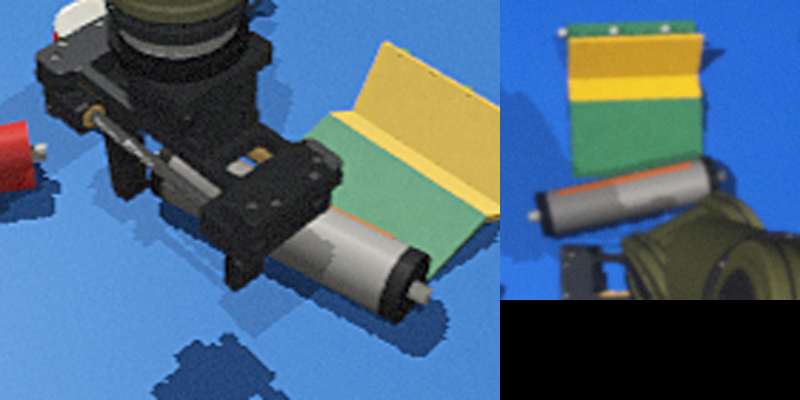

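The tips are at (235,290) and (127,198), which matches the TCP height itself rather than 19 mm below it. So the true tips sit about 19 mm higher than computed, which is why they rode over the roller. The roller's stubs are now at (535,215) and (722,173) in the right-hand crop.

```bash
cat > rp.py <<'E'
from h import *
def rel(n,a,b,za=.025,zb=.025):
    s=load(n); f=lambda p,z:px2w(s,*p,z)[:2]
    A,B=f(a,za),f(b,zb); d=A-B; m=(A+B)/2; o=np.array([.6486,-.107]); X=np.array([1,.0224]);Y=np.array([-.0224,1])
    print('mid',m,'rel',(m-o)@X,(m-o)@Y,'yaw rel',np.arctan2(-d[0],d[1])-.0224,'len',np.linalg.norm(d))
if __name__=='__main__':
    g=lambda u,v:(275+(u-500)/2.308,150+v/2.308)
    rel('t4',g(535,215),g(722,173))
E
python3 rp.py
```

```text
mid [ 0.51494946 -0.09755086] rel -0.1334388785425901 0.012442914244511116 yaw rel 0.19796965490104476 len 0.21608572764964593
```

step_arm(steps=[[[0,0,2],[0,0,0]],[[0,0,2],[0,0,0]],[[0,0,1.5],[0,0,0]],[[0,0,0.5],[0,0,0]],[[0,0,0],[0,0,0]],[[0,0,0],[0,0,0]]])

```text
clock: 8.25
tool_pos: [0.4193, -0.1055, 0.037]
eef_rot: [-0.011, 1.0, 0.0, -0.002]
contact_force: [0.4, 0.5, -0.3]
opening: 1.0
finger_force: 0.0
```

step_arm(steps=[[[0,0,0.5],[0,0,0]],[[0,0,0.4],[0,0,0]],[[0,0,0.3],[0,0,0]],[[0,0,0],[0,0,0]]])

```text
clock: 8.75
tool_pos: [0.4187, -0.1055, 0.0256]
eef_rot: [-0.01, 1.0, 0.001, -0.002]
contact_force: [-0.3, -0.6, 0.2]
opening: 1.002
finger_force: 0.0
```

```bash
cat > tip.py <<'E'
from h import *
import sys
n=sys.argv[1]; s=snap('side','s'+n); st=sensors.get_state(); p=st['tool_pos']; M=R.from_quat(st['eef_rot']).as_matrix(); print(p,st['contact_force'])
im=s['img'].astype(int); dark=(im.max(2)<62)
for y in(-.05,.05):
    u,v=w2px(s,p+M@np.array([.009,y,.0])); u=int(round(u)); v=int(v)
    print('pred TCP',u,v,'pred tip',w2px(s,p+M@np.array([.009,y,.019]))[1])
    for c in(u-4,u,u+4): print(c,[tuple(im[k,c]) for k in range(v-10,v+22,2)])
E
python3 tip.py 5 | sed 's/np.int64(\([0-9]*\))/\1/g'
```

```text
[ 0.41862145 -0.10548207  0.02568422] [ 0.05603875 -0.09809376  0.25719591]
pred TCP 302 316 pred tip 322.54689777860426
298 [(27, 50, 80), (25, 47, 85), (21, 39, 79), (66, 116, 182), (90, 152, 220), (85, 145, 215), (82, 145, 215), (89, 148, 218), (85, 148, 217), (85, 145, 216), (87, 148, 219), (91, 155, 226), (33, 64, 110), (38, 77, 126), (30, 69, 119), (39, 73, 122)]
302 [(23, 27, 29), (34, 36, 34), (31, 37, 36), (34, 32, 29), (22, 43, 71), (76, 133, 203), (82, 139, 206), (84, 146, 218), (80, 141, 214), (88, 148, 218), (85, 146, 218), (95, 157, 227), (37, 67, 117), (42, 75, 125), (34, 70, 122), (36, 71, 120)]
306 [(31, 31, 33), (52, 54, 55), (39, 38, 39), (23, 25, 20), (17, 40, 77), (24, 48, 82), (32, 49, 91), (92, 158, 231), (88, 147, 217), (84, 148, 220), (24, 53, 102), (35, 70, 121), (35, 72, 123), (38, 73, 125), (32, 67, 120), (34, 69, 121)]
pred TCP 266 284 pred tip 290.87693056514286
262 [(41, 60, 95), (59, 105, 172), (68, 111, 170), (103, 167, 238), (94, 154, 221), (92, 153, 220), (91, 149, 220), (96, 153, 221), (94, 151, 220), (96, 152, 221), (95, 152, 220), (94, 154, 220), (92, 153, 220), (90, 150, 219), (96, 154, 220), (92, 150, 220)]
266 [(32, 33, 34), (27, 27, 27), (28, 29, 35), (18, 17, 14), (39, 50, 79), (79, 135, 201), (91, 154, 222), (90, 149, 219), (90, 151, 218), (92, 149, 218), (95, 153, 220), (92, 151, 218), (90, 151, 219), (93, 151, 220), (93, 151, 220), (95, 155, 223)]
270 [(28, 22, 26), (34, 29, 34), (24, 22, 20), (36, 32, 26), (62, 100, 155), (79, 134, 198), (79, 131, 194), (96, 155, 223), (91, 150, 219), (87, 149, 218), (89, 150, 219), (93, 153, 221), (71, 120, 186), (75, 129, 195), (96, 156, 228), (35, 64, 112)]
```

step_arm(steps=[[[0,0,0.3],[0,0,0]],[[0,0,0.3],[0,0,0]],[[0,0,0],[0,0,0]]])

```text
clock: 9.18
tool_pos: [0.4182, -0.1054, 0.0193]
eef_rot: [-0.011, 1.0, 0.001, -0.003]
contact_force: [0.2, -0.2, -1.3]
opening: 0.999
finger_force: 0.0
```

Run:
```python
from h import *
s=load('side0') ; print(px2w(s,362,300,.025), w2px(s,[.5183,-.2037,.025]), w2px(s,[.5183,-.2037,.025]))
t=load('top0'); print(px2w(t,275+468/4.8,145+423/4.8,.025))
```

```text
[ 0.51769487 -0.2034172   0.025     ] (np.float64(362.3343363999459), np.float64(299.9142779325448)) (np.float64(362.3343363999459), np.float64(299.9142779325448))
[ 0.5171961  -0.20571558  0.025     ]
```

step_arm(steps=[[[0,0,0.2],[0,0,0]],[[0,0,0.3],[0,0,0]],[[0,0,0],[0,0,0]]])

```text
clock: 9.55
tool_pos: [0.4181, -0.1054, 0.0143]
eef_rot: [-0.011, 1.0, 0.001, -0.003]
contact_force: [-0.4, 0.6, 0.1]
opening: 1.0
finger_force: 0.0
```

```bash
python3 tip.py 6 | sed 's/np.int64(\([0-9]*\))/\1/g'|grep -v '^29\|^26'
```

```text
[ 0.41815102 -0.10536982  0.01434952] [-1.13977046  0.52413984 -1.48720762]
pred TCP 302 320 pred tip 326.3389863427771
302 [(22, 25, 22), (23, 22, 26), (36, 29, 33), (36, 34, 27), (38, 63, 108), (91, 156, 227), (89, 150, 221), (65, 118, 185), (33, 70, 118), (43, 76, 126), (37, 72, 124), (37, 72, 125), (40, 74, 124), (29, 67, 122), (38, 70, 124), (36, 71, 122)]
306 [(38, 33, 39), (38, 38, 37), (35, 39, 42), (30, 27, 28), (35, 55, 93), (52, 102, 167), (27, 54, 97), (33, 72, 122), (36, 70, 123), (46, 79, 128), (41, 73, 126), (38, 70, 121), (40, 74, 125), (39, 75, 127), (36, 73, 124), (31, 67, 121)]
pred TCP 266 288 pred tip 294.69299557785047
270 [(37, 34, 36), (24, 23, 29), (32, 31, 27), (18, 17, 10), (58, 95, 151), (76, 133, 198), (87, 143, 210), (90, 151, 220), (92, 157, 229), (33, 67, 117), (44, 74, 122), (30, 63, 112), (32, 72, 121), (38, 70, 123), (45, 74, 128), (38, 75, 125)]
```

step_arm(steps=[[[0,0,0.3],[0,0,0]],[[0,0,0.3],[0,0,0]],[[0,0,0],[0,0,0]]])

```text
clock: 9.98
tool_pos: [0.4181, -0.1054, 0.0082]
eef_rot: [-0.011, 1.0, 0.001, -0.003]
contact_force: [0.9, 0.3, -0.1]
opening: 1.0
finger_force: 0.0
```

```bash
python3 tip.py 7 | sed 's/np.int64(\([0-9]*\))/\1/g'|grep -v '^29\|^26'
```

```text
[ 0.41810348 -0.10539849  0.00834339] [-0.54091521 -0.41255438 -0.46679041]
pred TCP 302 322 pred tip 328.2922043265666
302 [(32, 34, 34), (31, 27, 30), (16, 17, 14), (36, 32, 30), (42, 64, 101), (28, 55, 95), (37, 72, 124), (35, 69, 122), (45, 80, 130), (38, 74, 125), (38, 70, 125), (40, 72, 126), (39, 72, 126), (37, 70, 125), (34, 71, 122), (42, 73, 122)]
306 [(32, 33, 36), (30, 33, 31), (36, 34, 37), (28, 28, 32), (30, 48, 79), (27, 52, 82), (37, 68, 111), (34, 73, 125), (33, 70, 122), (31, 71, 121), (43, 77, 127), (41, 74, 126), (44, 76, 125), (34, 72, 122), (35, 72, 125), (41, 76, 126)]
pred TCP 266 290 pred tip 296.65338466655874
270 [(27, 24, 22), (19, 25, 27), (28, 30, 32), (17, 17, 9), (39, 69, 110), (91, 151, 220), (69, 119, 187), (42, 75, 120), (40, 74, 125), (38, 73, 125), (36, 73, 123), (38, 71, 124), (34, 71, 123), (29, 73, 124), (42, 79, 128), (43, 75, 125)]
```

step_arm(steps=[[[-0.5,0,0],[0,0,0]],[[-0.5,0,0],[0,0,0]],[[-0.5,0,0],[0,0,0]],[[-0.5,0,0],[0,0,0]],[[-0.5,0,0],[0,0,0]],[[-0.5,0,0],[0,0,0]],[[-0.5,0,0],[0,0,0]],[[-0.5,0,0],[0,0,0]],[[-0.4,0,0],[0,0,0]],[[-0.3,0,0],[0,0,0]],[[-0.3,0,0],[0,0,0]],[[-0.3,0,0],[0,0,0]]])

```text
clock: 11.52
tool_pos: [0.4711, -0.1043, 0.0082]
eef_rot: [-0.011, 1.0, 0.0, -0.003]
contact_force: [-0.8, -0.1, -0.1]
opening: 1.001
finger_force: 0.2
```

step_arm(steps=[[[-0.3,0,0],[0,0,0]],[[-0.3,0,0],[0,0,0]],[[-0.3,0,0],[0,0,0]],[[-0.3,0,0],[0,0,0]]])

```text
clock: 12.02
tool_pos: [0.4832, -0.1041, 0.0082]
eef_rot: [-0.011, 1.0, 0.0, -0.003]
contact_force: [-1.4, -0.4, 1.2]
opening: 1.002
finger_force: 0.7
```

step_arm(steps=[[[-0.3,0,0],[0,0,0]],[[-0.3,0,0],[0,0,0]],[[-0.3,0,0],[0,0,0]],[[-0.3,0,0],[0,0,0]],[[-0.3,0,0],[0,0,0]],[[-0.3,0,0],[0,0,0]],[[0,0,0],[0,0,0]]])

```text
clock: 12.9
tool_pos: [0.502, -0.1035, 0.0081]
eef_rot: [-0.011, 1.0, 0.0, -0.002]
contact_force: [-0.6, -0.1, 0.2]
opening: 0.999
finger_force: 0.1
```

```bash
python3 c2.py 8
```

```text
[ 0.50167197 -0.1036125   0.00811001] [-1.05828007e-02  9.99941487e-01  3.87920088e-04 -2.20806637e-03] [-0.54080702  0.13635251  0.13989471]
-0.052 0.019 side crop 323.6827877973001 324.7758745389391
-0.052 0 side crop 325.20777378412004 306.96380091480444
0.052 0.019 side crop 218.0084005656163 240.11198797368903
0.052 0 side crop 217.977679101773 222.35033056868264
```

View pics/v8.png

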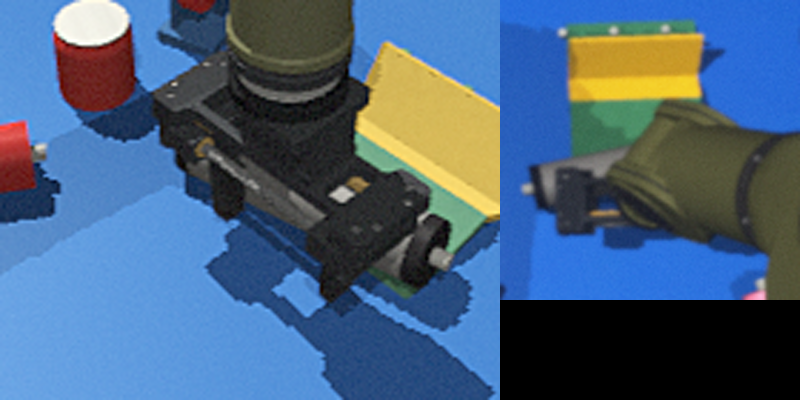

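The fingers are now properly behind the roller. Its left stub is at (527,188) in the right-hand crop, its right stub is at (440,258) in the left-hand crop, and it is still skewed.

```bash
cat > st.py <<'E'
from h import *
def stubs(n,l,rr,zl=.025,zr=.025):
    A=px2w(load('t'+n),*l,zl)[:2];B=px2w(load('s'+n),*rr,zr)[:2]; d=A-B;m=(A+B)/2;q=m-np.array([.6486,-.107])
    print(A,B,'rel',q@[1,.0224],q@[-.0224,1],'yaw',np.arctan2(-d[0],d[1])-.0224,np.linalg.norm(d))
if __name__=='__main__':
    for z in(.025,.03): stubs('8',(275+27/2.308,150+188/2.308),(220+440*.35,190+258*.35),.025,z)
E
python3 st.py
```

```text
[0.52184742 0.01674925] [ 0.57060824 -0.18774075] rel -0.10189047611936661 0.023797387385589338 yaw 0.21167971093946703 0.21022316729905766
[0.52184742 0.01674925] [ 0.56688576 -0.19013414] rel -0.10377852256009126 0.022642384503869 yaw 0.19195462052623777 0.21172905136434003
```

step_arm(steps=[[[2,0,0],[0,0,0]],[[2,0,0],[0,0,0]],[[0,2.2,0],[0,0,7.5]],[[0,2.3,0],[0,0,7.5]],[[0,0,0],[0,0,0]]])

```text
clock: 13.62
tool_pos: [0.4641, -0.0574, 0.0084]
eef_rot: [0.117, 0.993, 0.001, -0.002]
contact_force: [0.4, -0.3, 0.5]
opening: 0.999
finger_force: 0.0
```

```bash
cat > d.py <<'E'
from h import *
from st import stubs
import sys
def blobs(im,roi):
    u0,u1,v0,v1=roi; c=im[v0:v1,u0:u1].astype(int); sat=c.max(2)-c.min(2)
    m=((sat<40)&(c.min(2)>115)).astype(np.uint8); n,l,s,ce=cv2.connectedComponentsWithStats(m)
    return [(round(ce[i][0]+u0,1),round(ce[i][1]+v0,1),int(s[i][4])) for i in range(1,n) if s[i][4]>=3]
n=sys.argv[1]; t=snap('top','t'+n); s=snap('side','s'+n)
print('top',blobs(t['img'],(255,410,165,270))); print('side',blobs(s['img'],(230,420,190,330)))
st=sensors.get_state(); q=st['tool_pos'][:2]-np.array([.6486,-.107]); print('hand rel',q@[1,.0224],q@[-.0224,1],st['tool_pos'][2],st['contact_force'],st['clock'])
E
python3 d.py 9
```

```text
top [(np.float64(304.0), np.float64(185.0), 13), (np.float64(302.8), np.float64(229.1), 108), (np.float64(262.5), np.float64(267.0), 8)]
side [(np.float64(251.5), np.float64(197.4), 337), (np.float64(346.7), np.float64(220.0), 3), (np.float64(286.5), np.float64(222.0), 4), (np.float64(273.5), np.float64(245.9), 83), (np.float64(233.8), np.float64(241.6), 13), (np.float64(338.7), np.float64(267.5), 806), (np.float64(365.7), np.float64(290.8), 24)]
hand rel -0.1840913228234689 0.050771722188959215 0.008324144366459996 [ 0.6662517  -0.19322685  0.46867983] 13.725
```

Run:
```python
from h import *
o=np.array([.6486,-.107])
def rel(P): q=P[:2]-o; return np.round([q@[1,.0224],q@[-.0224,1]],4)
s=load('s9')
print('Rstub',rel(px2w(s,365.7,290.8,.027)))
a,b=rel(px2w(s,273.5,245.9,.04)),rel(px2w(s,338.7,267.5,.04)); print(a,b,'yaw',np.arctan2(-(a-b)[0],(a-b)[1]))
# left edge points of black end in top view: dump crop gray codes
im=cv2.imread('pics/t9.png'); print(cv2.cvtColor(im[208:246:2,272:300:2],cv2.COLOR_BGR2GRAY))
```

```text
Rstub [-0.1128 -0.0853]
[-0.1679  0.1138] [-0.1152 -0.0185] yaw 0.3790720320274258
[[ 89  90  89  92  88  88  93  92  88  88  96 104 104 110]
 [ 93  89  92  92  87  91  87  89  88  87  94  99 108 108]
 [ 92  89  90  90  89  92  89  90  91  92  90  90 100 108]
 [ 92  90  93  91  89  90  89  90  88  88  93  88  91  98]
 [ 89  94  90  91  90  87  88  90  91  89  89  87  89  90]
 [ 92  91  91  89  92  90  91  91  88  88  90  90  85  90]
 [ 90  90  91  95  87  94  91  91  92  91  88  91  86  85]
 [ 90  91  88  87  92  91  87  89  88  81  78  89  88  84]
 [ 90  90  91  87  91  91  90  89  81  40  38  77  97 100]
 [ 93  90  92  91  92  89  87  89  73  35  36  86 117 119]
 [ 95  93  90  88  87  91  91  86  73  36  30  87 126 128]
 [ 94  92  88  90  87  89  66  57  55  45  38  94 133 134]
 [ 91  90  91  91  93  83  63  56  53  48  49  65 111 128]
 [ 90  92  92  89  90  83  56  66  68  45  50  40  32  44]
 [ 92  94  94  92  90  76  64  53  50  48  48  45  41  34]
 [ 94  94  93  92  91  72  56  49  51  51  52  48  48  48]
 [ 93  93  94  90  86  66  56  55  50  51  47  38  27  33]
 [ 93  94  94  91  88  66  56  63  53  52  45  31  23  34]
 [ 94  90  94  92  74  65  60  60  60  57  51  31  28  54]]
```

step_arm(steps=[[[-0.29,0.08,0],[0,0,0]],[[-0.29,0.08,0],[0,0,0]],[[-0.29,0.08,0],[0,0,0]],[[-0.29,0.08,0],[0,0,0]],[[-0.29,0.08,0],[0,0,0]],[[-0.29,0.08,0],[0,0,0]],[[-0.29,0.08,0],[0,0,0]],[[-0.29,0.08,0],[0,0,0]],[[-0.29,0.08,0],[0,0,0]],[[0,0,0],[0,0,0]]])

```text
clock: 14.98
tool_pos: [0.4904, -0.0588, 0.0081]
eef_rot: [0.12, 0.993, 0.0, -0.003]
contact_force: [-1.5, 0.5, 0.2]
opening: 1.001
finger_force: 0.8
```

```bash
cat >> d.py <<'E'
o=np.array([.6486,-.107])
def rel(P): q=P[:2]-o; return np.round([q@[1,.0224],q@[-.0224,1]],4)
for b in blobs(s['img'],(345,430,220,330)): print('side right blob',b,rel(px2w(s,b[0],b[1],.027)),rel(px2w(s,b[0],b[1],.037)))
print(cv2.cvtColor(t['img'][198:246:2,270:302:2],cv2.COLOR_RGB2GRAY))
E
python3 d.py 10
```

```text
top [(np.float64(304.0), np.float64(176.0), 3), (np.float64(304.0), np.float64(185.0), 13), (np.float64(302.4), np.float64(221.2), 18), (np.float64(262.5), np.float64(267.0), 8)]
side [(np.float64(251.5), np.float64(197.4), 337), (np.float64(283.8), np.float64(238.6), 80), (np.float64(233.8), np.float64(241.5), 12), (np.float64(312.7), np.float64(249.0), 22), (np.float64(347.9), np.float64(272.1), 385), (np.float64(363.8), np.float64(292.2), 27)]
hand rel -0.15710629964400125 0.05176505115353527 0.00816635570482729 [-1.29638656 -0.996466    0.53645475] 15.075
side right blob (np.float64(351.5), np.float64(274.1), 255) [-0.1006 -0.0399] [-0.1079 -0.0452]
side right blob (np.float64(363.8), np.float64(292.2), 27) [-0.1179 -0.085 ] [-0.1249 -0.0895]
[[ 87  92  86  90  90  88  88  90  88  89  91  88  93 108 105 110]
 [ 91  90  91  90  86  88  89  86  90  89  89  88  97 107 110 104]
 [ 90  88  91  85  88  88  91  90  88  89  85  85  91  97 107 110]
 [ 90  89  91  90  86  89  90  87  88  92  89  90  86  91  99 107]
 [ 87  92  91  88  88  89  90  86  91  90  89  89  88  88  88  97]
 [ 90  8
[... 565 characters left out ...]
  54  46  52  48  34  33  52]
 [ 91  94  94  94  91  92  83  92  60  52  48  50  52  47  46  49]
 [ 88  92  88  90  95  88  67  55  51  52  55  50  47  33  38  51]
 [ 86  90  96  92  92  87  66  52  49  49  50  49  41  32  30  50]
 [ 70  93  88  90  91  87  58  49  53  56  55  54  34  26  53  75]
 [ 68  91  93  92  93  82  54  52  50  56  62  54  36  32  59  74]
 [ 66  93  94  95  92  69  54  52  48  57  59  53  29  29  39  45]
 [ 85  93  94  96  90  71  63  49  54  56  60  49  37  30  27  36]
 [ 90  98 110 111  96  62  55  52  50  58  59  56  54  94  84  61]
 [ 91  92 111 113  99  60  65  78  50  53  61  58  64  94 115 124]
 [ 95  93 107 115  91  51  51  54  54  52  45  40  45  54  57  64]]
```

step_arm(steps=[[[-0.29,0.08,0],[0,0,0]],[[-0.29,0.08,0],[0,0,0]],[[-0.29,0.08,0],[0,0,0]],[[-0.29,0.08,0],[0,0,0]],[[-0.29,0.08,0],[0,0,0]],[[-0.29,0.08,0],[0,0,0]],[[-0.29,0.08,0],[0,0,0]],[[-0.29,0.08,-0.1],[0,0,0]],[[-0.29,0.08,-0.1],[0,0,0]],[[0,0,0],[0,0,0]]])

```text
clock: 16.32
tool_pos: [0.5184, -0.0581, 0.0102]
eef_rot: [0.12, 0.993, 0.0, -0.002]
contact_force: [-0.5, 0.7, 0.1]
opening: 1.002
finger_force: 0.3
```

```bash
sed -i 's/198:246:2,270:302:2/188:236:2,270:302:2/' d.py; python3 d.py 11
```

```text
top [(np.float64(304.0), np.float64(184.5), 14), (np.float64(299.2), np.float64(235.4), 5), (np.float64(303.7), np.float64(236.3), 3), (np.float64(262.5), np.float64(267.0), 8)]
side [(np.float64(251.4), np.float64(197.4), 338), (np.float64(294.7), np.float64(231.5), 76), (np.float64(233.8), np.float64(241.5), 12), (np.float64(322.8), np.float64(241.2), 19), (np.float64(355.2), np.float64(267.2), 118), (np.float64(364.2), np.float64(292.5), 23)]
hand rel -0.12932290801151733 0.0518383115795262 0.010108146160426799 [ 0.53389264  0.25485622 -0.49807147] 16.425
side right blob (np.float64(355.2), np.float64(267.2), 118) [-0.0816 -0.0331] [-0.0891 -0.0385]
side right blob (np.float64(364.2), np.float64(292.5), 23) [-0.1179 -0.086 ] [-0.1249 -0.0905]
[[ 88  88  91  90  89  86  87  87  86  89  89  89  90 101 108 108]
 [ 90  90  89  91  92  89  86  86  90  86  87  89  96 106 107 105]
 [ 95  90  89  90  91  87  91  87  91  84  89  89  87  97 107 106]
 [ 91  93  89  89  93  91  90  91  89  87  89  90  83  86  97 107]
 [ 93  91  91  89  86  88  87  92  91  85  92  91  87  87  90  98]
 [ 90  89
[... 564 characters left out ...]
  51  50  50  49  45  44  66]
 [ 87  91  89  92  89  90  65  50  49  49  50  53  44  41  70  83]
 [ 91  96  89  92  92  88  58  49  49  49  49  48  38  36  57  67]
 [ 91  88  91  91  92  84  57  53  52  49  49  52  34  28  44  61]
 [ 94  94  92  92  86  77  50  52  49  51  49  44  31  31  39  45]
 [ 90  92  92  91  89  69  52  54  53  52  52  43  27  32  35  38]
 [ 92  94  91  89  84  70  74  53  47  49  51  37  33  37  30  36]
 [ 90  92  93  91  85  58  51  50  50  55  47  43  48  63  48  44]
 [ 85  92  93  92  76  59  55  72  50  47  53  50  55  88 115 123]
 [ 70  91  92  91  67  53  53  52  53  49  42  36  41  51  62  70]
 [ 66  91  93  92  82  59  40  48  50  45  34  27  42  93  98  77]]
```

step_arm(steps=[[[-0.3,0,-0.06],[0,0,0]],[[-0.3,0,-0.06],[0,0,0]],[[-0.3,0,-0.06],[0,0,0]],[[-0.3,0,-0.06],[0,0,0]],[[-0.3,0,-0.06],[0,0,0]],[[-0.3,0,-0.06],[0,0,0]],[[-0.3,0,-0.06],[0,0,0]],[[-0.3,0,-0.06],[0,0,0]],[[-0.3,0,-0.06],[0,0,0]],[[-0.3,0,-0.06],[0,0,0]],[[0,0,0],[0,0,0]]])

```text
clock: 17.8
tool_pos: [0.5475, -0.0654, 0.0159]
eef_rot: [0.12, 0.993, 0.0, -0.002]
contact_force: [-2.0, -1.1, 0.8]
opening: 1.0
finger_force: 0.7
```

```bash
sed -i 's/188:236:2,270:302:2/178:226:2,270:306:2/' d.py; python3 d.py 12
```

```text
top [(np.float64(304.0), np.float64(182.5), 14), (np.float64(310.0), np.float64(225.0), 3), (np.float64(262.5), np.float64(267.0), 8)]
side [(np.float64(251.5), np.float64(197.5), 341), (np.float64(308.1), np.float64(224.1), 68), (np.float64(335.9), np.float64(233.6), 22), (np.float64(325.0), np.float64(238.8), 10), (np.float64(233.8), np.float64(241.6), 13), (np.float64(361.5), np.float64(257.0), 24), (np.float64(372.3), np.float64(288.1), 26)]
hand rel -0.10028482674098249 0.04385887822181424 0.015899455285721814 [-1.23208838  0.25412784  0.40890323] 17.9
side right blob (np.float64(361.5), np.float64(257.0), 24) [-0.0511 -0.0238] [-0.0591 -0.0293]
side right blob (np.float64(372.3), np.float64(288.1), 26) [-0.0987 -0.0897] [-0.106  -0.0942]
[[ 93  82  89  85  88  89  89  86  87  85  84  84  87  90 101 106  94 123]
 [ 93  89  90  88  88  88  88  86  89  85  84  88  88  89 102 105 103 125]
 [ 89  88  89  88  84  84  86  84  88  91  85  85  85  85  88  97 104 128]
 [ 90  88  86  90  89  90  88  86  89  86  88  85  88  86  83  89  99 152]
 [ 92  88  84  89  90  88  89  90  86  85  87 
[... 754 characters left out ...]
 46  41  30  26  37  37]
 [ 93  92  92  89  89  91  84  66  49  47  48  48  49  35  31  29  42  44]
 [ 89  91  91  92  90  90  80  61  51  50  53  50  46  41  28  32  42  47]
 [ 91  92  92  91  90  87  85  73  51  51  49  51  47  33  25  26  34  42]
 [ 92  94  92  89  91  90  73  81  54  50  52  49  46  33  22  28  28  40]
 [ 91  93  93  95  93  89  67  53  53  51  54  49  46  41  52  77  69  67]
 [ 95  94  89  90  90  87  68  54  74  57  50  48  43  49  62  95 101 122]
 [ 94  90  87  91  91  84  52  51  53  50  50  44  36  35  42  46  48  57]
 [ 93  92  92  88  92  90  56  40  39  45  49  35  29  30  55  83  78  71]
 [ 94  92  94  92  93  90  89  66  62  64  39  32  25  37  71  92 113 113]]
```

step_arm(steps=[[[-0.3,0,-0.06],[0,0,0]],[[-0.3,0,-0.06],[0,0,0]],[[-0.3,0,-0.06],[0,0,0]],[[-0.3,0,-0.06],[0,0,0]],[[-0.3,0,-0.06],[0,0,0]],[[-0.3,0,-0.06],[0,0,0]],[[0,-0.4,0],[0,0,-3]],[[0,-0.4,0],[0,0,-3]],[[0,-0.4,0],[0,0,-3]],[[0,-0.4,0],[0,0,-3]],[[0,-0.4,0],[0,0,-3]],[[0,0,0],[0,0,0]]])

```text
clock: 19.4
tool_pos: [0.5626, -0.09, 0.0194]
eef_rot: [-0.01, 1.0, 0.0, -0.002]
contact_force: [0.0, -0.3, -0.0]
opening: 1.001
finger_force: 0.3
```

```bash
sed -i 's/178:226:2,270:306:2/178:226:2,276:308:2/' d.py; python3 d.py 13
```

```text
top [(np.float64(294.5), np.float64(191.7), 14), (np.float64(308.2), np.float64(193.4), 79), (np.float64(262.5), np.float64(267.0), 8)]
side [(np.float64(251.5), np.float64(197.5), 341), (np.float64(336.0), np.float64(200.0), 3), (np.float64(316.0), np.float64(224.5), 4), (np.float64(321.9), np.float64(227.3), 9), (np.float64(342.5), np.float64(235.9), 58), (np.float64(356.5), np.float64(233.4), 17), (np.float64(233.8), np.float64(241.6), 13), (np.float64(381.3), np.float64(256.4), 93), (np.float64(390.1), np.float64(278.3), 27)]
hand rel -0.08589195126267374 0.01945107115378357 0.019430536643149303 [-0.11856855  0.70522372 -0.03435977] 19.5
side right blob (np.float64(356.5), np.float64(233.4), 17) [-0.0048  0.0286] [-0.0136  0.0223]
side right blob (np.float64(347.4), np.float64(239.2), 24) [-0.0325  0.0302] [-0.0408  0.0239]
side right blob (np.float64(381.3), np.float64(256.4), 93) [-0.0208 -0.0504] [-0.0293 -0.0555]
side right blob (np.float64(390.1), np.float64(278.3), 27) [-0.0549 -0.0981] [-0.0629 -0.1024]
[[ 90  84  86  84  81  90  86  85  88  83  82  84  84  87 101 118]
 [ 
[... 838 characters left out ...]
  71  53  50  47  49  46  38]
 [ 88  84  90  87  91  89  89  89  80  54  50  49  47  50  47  30]
 [ 87  90  89  93  90  87  87  87  77  49  48  51  50  47  44  35]
 [ 90  86  88  89  87  87  90  90  73  48  51  47  50  46  45  33]
 [ 87  90  85  87  92  84  91  91  79  48  47  46  44  49  47  33]
 [ 91  91  90  89  87  88  90  88  78  46  47  48  48  48  46  37]
 [ 88  90  91  90  90  87  87  87  81  66  58  48  49  49  45  45]
 [ 91  90  90  89  89  89  91  89  80  65  49  50  47  51  49  49]
 [ 91  91  90  91  88  92  87  90  82  71  55  62  51  48  49  38]
 [ 86  91  89  90  92  90  90  88  84  72  51  53  49  49  44  30]
 [ 95  93  89  89  87  90  91  95  88  61  44  41  40  47  38  27]]
```

Both stubs are visible now, the left at top (294.5,191.7) and the right at side (390.1,278.3).

```bash
python3 -c "
from st import stubs
for z in(.036,.04): stubs('13',(294.5,191.7),(390.1,278.3),z,z)"
```

```text
[ 0.62498638 -0.00386335] [ 0.58881121 -0.21030017] rel -0.04170303684432414 0.0008523475806595162 yaw -0.19587466068228457 0.2095824527011772
[ 0.62416748 -0.00374984] [ 0.58566623 -0.21210546] rel -0.043703922277383844 5.0852438525830984e-05 yaw -0.20512505972685896 0.21188300698801743
```

step_arm(steps=[[[0.15,-0.8,0],[0,0,0]],[[0.15,-0.8,0],[0,0,0]],[[0.15,-0.8,0],[0,0,0]],[[0.15,-0.8,0],[0,0,0]],[[0.15,-0.8,0],[0,0,0]],[[0.15,-0.8,0],[0,0,0]],[[0,0,0],[0,0,0]],[[0,0,0],[0,0,0]]])

```text
clock: 20.5
tool_pos: [0.5532, -0.1376, 0.0194]
eef_rot: [-0.011, 1.0, 0.0, -0.003]
contact_force: [-1.3, -0.4, 0.6]
opening: 0.998
finger_force: 0.5
```

```bash
sed -i '/^print(cv2/d' d.py; python3 d.py 14 | sed 's/np.float64(\([0-9.]*\))/\1/g'
```

```text
top [(320.2, 196.3, 258), (294.5, 193.3, 14), (262.5, 267.4, 11)]
side [(251.5, 197.5, 341), (355.4, 249.6, 96), (327.3, 237.2, 6), (233.5, 242.2, 19), (335.6, 242.4, 18), (373.4, 249.2, 19), (389.8, 278.8, 28)]
hand rel -0.095949057532109 -0.028142573778683375 0.01939625293128061 [-1.13980277 -0.69829358 -0.50127698] 20.6
side right blob (358.2, 251.6, 81) [-0.0442 -0.0093] [-0.0523 -0.0151]
side right blob (373.4, 249.2, 19) [-0.0162 -0.0265] [-0.0248 -0.032 ]
side right blob (389.8, 278.8, 28) [-0.0564 -0.0984] [-0.0643 -0.1028]
```

step_arm(steps=[[[-0.25,0,-0.05],[0,0,0]],[[-0.25,0,-0.05],[0,0,0]],[[-0.25,0,-0.05],[0,0,0]],[[-0.25,0,-0.05],[0,0,0]],[[-0.25,0,-0.05],[0,0,0]],[[-0.25,0,-0.05],[0,0,0]],[[0,0,0],[0,0,0]]])

```text
clock: 21.48
tool_pos: [0.5689, -0.1369, 0.0224]
eef_rot: [-0.011, 1.0, 0.0, -0.002]
contact_force: [0.2, -0.4, -0.1]
opening: 0.998
finger_force: 0.2
```

```bash
python3 d.py 15 | sed 's/np.float64(\([0-9.]*\))/\1/g'
```

```text
top [(304.0, 186.5, 4), (305.9, 198.1, 90), (333.2, 195.3, 18), (293.3, 199.5, 14), (262.5, 267.4, 11)]
side [(251.5, 197.5, 341), (367.5, 209.8, 4), (332.0, 231.4, 5), (337.0, 234.7, 3), (343.7, 238.7, 12), (233.5, 242.2, 19), (364.7, 246.8, 85), (395.5, 272.4, 28)]
hand rel -0.08064183341403625 -0.02808516200697057 0.02234193205638295 [-0.53852118 -0.44517935 -0.57044123] 21.575
side right blob (346.0, 240.5, 4) [-0.0376  0.0297] [-0.0459  0.0233]
side right blob (364.7, 246.8, 85) [-0.0237 -0.0096] [-0.0322 -0.0154]
side right blob (395.5, 272.4, 28) [-0.0351 -0.0961] [-0.0434 -0.1005]
```

```bash
python3 -c "
from st import stubs
for z in(.038,.041): stubs('15',(293.3,199.5),(395.5,272.4),z,z)"
```

```text
[ 6.03902299e-01 -5.61617909e-04] [ 0.60664878 -0.20886903] rel -0.04327328523610499 0.0032551415960255957 yaw -0.009216025501987314 0.208325521899324
[ 6.03338841e-01 -4.84448373e-04] [ 0.60419764 -0.21023411] rel -0.0447950070300645 0.002644952179556653 yaw -0.018305615332897537 0.20975141983844528
```

The roller is square (yaw about -0.015 rad) and centred (3 mm). I push it straight over the crest.

step_arm(steps=[[[-0.25,0,-0.08],[0,0,0]],[[-0.25,0,-0.08],[0,0,0]],[[-0.25,0,-0.08],[0,0,0]],[[-0.25,0,-0.08],[0,0,0]],[[-0.25,0,-0.08],[0,0,0]],[[-0.25,0,-0.08],[0,0,0]],[[-0.25,0,-0.08],[0,0,0]],[[0,0,0],[0,0,0]]])

```text
clock: 22.58
tool_pos: [0.5868, -0.1367, 0.028]
eef_rot: [-0.011, 1.0, 0.0, -0.002]
contact_force: [-2.7, -0.1, 0.3]
opening: 0.999
finger_force: 1.0
```

```bash
python3 d.py 16 | sed 's/np.float64(\([0-9.]*\))/\1/g'
```

```text
top [(305.8, 192.1, 87), (333.0, 187.5, 6), (292.6, 193.6, 15), (262.5, 267.4, 11)]
side [(251.5, 197.5, 341), (370.6, 202.9, 9), (366.8, 236.7, 129), (350.8, 232.2, 13), (233.5, 242.2, 19), (401.4, 266.2, 24)]
hand rel -0.06260244913719289 -0.02832752213567019 0.027904879394101526 [-2.16040358  0.96161981  1.01493902] 22.675
side right blob (366.8, 236.7, 129) [0.0031 0.0067] [-0.0057  0.0007]
side right blob (350.8, 232.2, 13) [-0.0108  0.0395] [-0.0194  0.0331]
side right blob (401.4, 266.2, 24) [-0.0134 -0.0943] [-0.022  -0.0987]
```

step_arm(steps=[[[-0.2,0,-0.04],[0,0,0]],[[-0.2,0,-0.04],[0,0,0]],[[-0.2,0,-0.04],[0,0,0]],[[-0.2,0,-0.04],[0,0,0]],[[-0.2,0,0],[0,0,0]],[[-0.2,0,0],[0,0,0]],[[0,0,0],[0,0,0]],[[0,0,0],[0,0,0]],[[0,0,0],[0,0,0]]])

```text
clock: 23.8
tool_pos: [0.5979, -0.1365, 0.0293]
eef_rot: [-0.011, 1.0, 0.0, -0.003]
contact_force: [-0.3, 0.1, -0.1]
opening: 1.001
finger_force: 0.0
```

```bash
python3 d.py 17 | sed 's/np.float64(\([0-9.]*\))/\1/g'
```

```text
top [(305.0, 183.5, 61), (333.2, 183.0, 24), (292.3, 184.5, 14), (262.5, 267.4, 11)]
side [(251.5, 197.5, 341), (375.0, 199.0, 3), (379.0, 199.0, 3), (366.8, 231.1, 189), (233.6, 241.8, 16), (409.5, 261.1, 26)]
hand rel -0.05133540669517542 -0.028387648617574285 0.029382405320945073 [ 0.10055507  0.10120393 -0.58491852] 23.9
side right blob (367.0, 231.2, 187) [0.0169 0.0174] [0.0078 0.0113]
side right blob (409.5, 261.1, 26) [ 0.0096 -0.0973] [ 0.0006 -0.1017]
```

The roller has dropped in. I back off, lift clear and look.

step_arm(steps=[[[2,0,-0.5],[0,0,0]],[[3,0,-1],[0,0,0]],[[4,0,-4],[0,0,0]],[[4,0,-4],[0,0,0]],[[0,4,-4],[0,0,0]],[[0,4,-4],[0,0,0]],[[0,5,-2],[0,0,0]],[[0,5,0],[0,0,0]],[[0,5,0],[0,0,0]],[[0,5,0],[0,0,0]],[[0,5,0],[0,0,0]],[[0,0,0],[0,0,0]]])

```text
clock: 25.4
tool_pos: [0.4612, 0.1958, 0.226]
eef_rot: [-0.014, 1.0, 0.002, -0.002]
contact_force: [0.1, -0.6, 0.3]
opening: 0.998
finger_force: 0.0
```

```bash
python3 d.py 18 | sed 's/np.float64(\([0-9.]*\))/\1/g'; python3 c2.py 19 >/dev/null
```

```text
top [(334.2, 183.7, 739), (292.4, 184.6, 15)]
side [(251.5, 197.4, 339), (367.4, 232.7, 1106), (351.0, 211.0, 3), (355.5, 215.0, 4), (360.5, 218.0, 4), (366.0, 221.3, 3), (371.0, 224.3, 3), (233.5, 242.8, 10), (409.1, 260.7, 16)]
hand rel -0.18030644754715017 0.30156050216778096 0.2251366189629282 [ 0.10086416 -0.69535863 -0.97641234] 25.5
side right blob (375.1, 237.7, 858) [ 0.0135 -0.0074] [ 0.0044 -0.0132]
side right blob (366.0, 221.3, 3) [0.0405 0.0395] [0.031 0.033]
side right blob (371.0, 224.3, 3) [0.0407 0.0255] [0.0312 0.0193]
side right blob (409.1, 260.7, 16) [ 0.0099 -0.0961] [ 0.001  -0.1005]
```

View pics/v19.png

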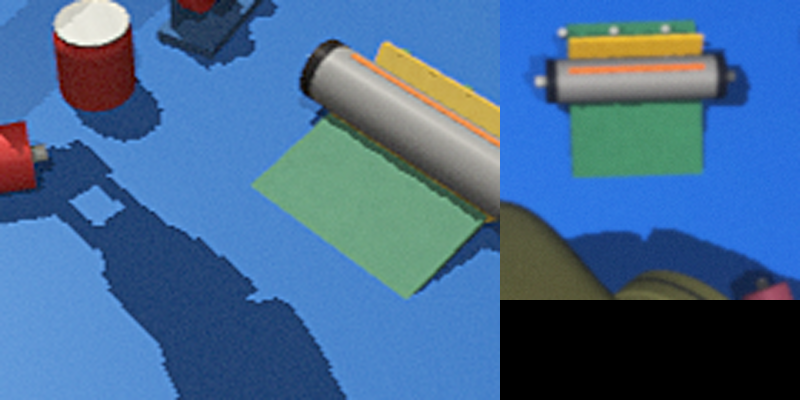

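The roller lies in the yellow V. In the right-hand crop it runs from (540,82) to (732,75), square to the cradle and centred, and the hand is clear.

```bash
python3 -c "
from plant import finish_job
print(finish_job())"
```

```text
the job is handed in; nothing more can be done
None
```

The grey roller was rolled up the ramp and, in the last pictures, lies at rest in the yellow V, square and centred to a few mm; the hand is clear and the job is handed in, though on the first approach the fingers briefly rode on top of the roller (about 41 N) before I backed off, and the hand-in returned no verdict.

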